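# Open the safety-capped oven cleaner beside its matching dosing cup

### The arm

A 7-joint arm with a two-finger parallel gripper is mounted at the origin on the work surface. World frame = base frame: x ahead of the robot, y to its left, z up, the work surface at z = 0. Lengths are in mm, angles in rad, forces in N, time in s.
With the tool pointing down it reaches from about 400 to 900 mm from the base axis. Payload 5.6 kg.
Tool frame: the origin (TCP) lies midway between the tips of the shut fingers; the grasp point (between the pads) lies 19 mm behind it; x points along the fingers, y is the direction in which the jaws open and shut, and the axes are right-handed (so a half turn about x gives the same grasp; the last joint's range is limited). The gripper opens to 92 mm and grips with 3 to 60 N. Pads are 20 mm wide; open, the fingers measure 128 mm over their backs; the gripper's body (75 mm by 189 mm) begins 69 mm behind the grasp point.
Start: joints at [-1.163, 0.468, -0.012, 1.603, 0.006, 1.071, -0.056], TCP at [283.236, 585.053, 214.592] pointing down, gripper open.
Joint ranges: [-2.53, 2.53], [-0.31, 2.02], [-1.57, 1.55], [0.28, 2.44], [-1.29, 4.43], [0.15, 1.84], [-2.92, 2.92]. Speed limits (rad/s): [2.57, 2.57, 3.14, 3.14, 3.14, 3.14, 3.14].

### API

Orientations are given as a rotation vector (axis times angle).
In Python, from cell import robot, grip, kin, viewer gives the robot as it stands. Calls block until the motion is done:
- robot.movep(position, orientation): joint-space move of the TCP to a pose.
- robot.servo_line(position, feed=150, rotation=None): straight line of the TCP; rotation=None keeps the orientation; feed is the mean speed in mm/s.
- robot.goto_joints(angles): joint-space move.
- grip(opening, newtons=None): opening from 0.0 (shut) to 1.0 (fully open); newtons is the grip in N (None keeps the last); returns when the fingers have stopped.
- robot.hold(seconds).
- kin.ik(position, orientation): joint angles nearest the present ones, or None.
- robot.observe(): the state.
- viewer.read_camera(name): name is "side" or "top"; returns the picture (400x640x3 uint8, red, green, blue); there is no depth.
- viewer.camera_info(name): a dict with "camera_matrix" (3x3 intrinsics, pixels), "R" (3x3) and "t" (3): a world point X has camera coordinates R X + t. Camera axes: x right, y down, z forward; pixel columns grow to the right and rows downward; lengths in mm; the calibration is good to about 2 mm. A picture is of the moment at which its call begins. camera_info takes no time and is no camera call.
A pose or a line that the arm cannot do raises robot.IKError and nothing moves.
- robot.job_done(): hands the job in, once; it reports no verdict.
Trained networks look in the newest picture that a camera, given by its name, has taken for a name from the list of things; names that differ only in an ending like _2 or _b are one class to them, and where a whole thing is asked for, a point or a joint stands for the part that bears it (a point fixed in the world has none). Each returns a list of dicts, best first, with "confidence" (0 to 1); they miss things now and then, are a little off and sometimes report something else, mostly with a low value. They report only what shows in the picture. A call takes as long as a camera call. They do not tell look-alikes from the thing itself.
- viewer.silhouettes(name, camera): "mask" (400x640 bool, what is visible of it).
- viewer.pinpoint(name, camera): "at" ([x, y, z] in mm, in the coordinates of the camera as it stood for that picture, good to about 4 mm: a listed point, or the origin of a listed thing).
The state is a dict: "t": time; "joints": joint angles; "joint_velocities": joint speeds; "joint_torque": joint torques, N m; "tcp_pos": TCP position; "tcp_rot": TCP orientation; "contact_force": force on the tool from outside, world axes, zero at the start; "wrist_torque": the same for the moment, N m; "grip_width": opening from 0.0 (shut) to 1.0 (fully open).
Only numpy, scipy, OpenCV 4.12 (cv2) and the standard library are available. Lean on these libraries where they do the work, as an engineer would, in place of code of your own. Each camera call takes 0.05 s, during which the arm holds its last target.

### The job

Get the oven cleaner ready to measure out: take the orange dosing cup from among the scattered cups and set it down gently, upright, in the black cup ring in front of the orange bottle. Then open the orange bottle: press its safety cap down, twist it counter-clockwise while it is pressed, and lift it off. Finish while still holding the cap level, about a hand's width straight above the open bottle, and leave the other cups and everything else where they are.

Things in the scene. Friction and masses are not known exactly. Their poses are not given: they have to be found in the camera images.
- orange_cup: Orange plastic dosing cup standing loose on the steel table, open top, 66 mm high, 44 mm wide at the foot, 55 mm at the rim, wall 2.5 mm, about 50 g, round. Origin at the centre of its underside, z up. A blue and a green cup of the same shape stand near it; which stands where varies.
- blue_cup: The same cup in blue; stays where it is. Origin at the centre of its underside.
- green_cup: The same cup in green; stays where it is. Origin at the centre of its underside.
- orange_cup_spot (a point): Centre of the floor inside the black ring (inside radius 30 mm, 6 mm high) in front of the orange bottle, in the grey spill tray (rim 20 mm high): 6 mm above the table, 132 mm from the bottle's axis. A cup standing in the ring has its origin here. Axes as the bottle's. The blue bottle has an empty ring of its own.
- orange_bottle: White square bottle, 84 x 84 mm, orange label band, fixed in a collar of the tray: it cannot turn or move. Origin at the centre of its underside, 6 mm above the table; x away from the cup ring, z up. Shoulder 142 mm above the origin, 154 mm near the neck; neck 33 mm across, mouth at 191 mm. The blue bottle stands 160 mm beside it, on either side.
- orange_mouth (a point): Centre of the mouth of the orange bottle's neck; axes as the bottle's. How its cap works: a spring lifts it, 6 N as it sits, 0.8 N more per mm pressed, bottoming 8 mm down. A tooth blocks turning until it is 4.5 mm down (aim for 6 to 8 mm). Kept pressed, turned 44 to 84 degrees (best 64) counter-clockwise from above, it lifts straight off; stops lie at both ends.
- orange_cap: Orange round ribbed push-and-turn safety cap, 52 mm across (53 over the ribs), 31 mm high, about 70 g, two white turn arrows on top. Loose, locked on the orange bottle's neck. Origin at the centre of its underside, z up; as it sits, locked, the origin is 14 mm below the mouth and its x is along the bottle's x. Round: may be gripped across from any side.
- blue_bottle: The same bottle with blue band and a blue cap of the same height, not wanted; fixed in the same tray (270 x 330 mm, bottles along its far side, a cup ring in front of each, rings 160 mm apart). Cap tops stand 214 mm above the table. Origin at the centre of its underside, axes as the orange bottle's.
- ring_small: Steel pastry ring, 70 mm across, 35 mm high, loose; stays. Origin at the centre of its underside.
- ring_large: Steel pastry ring, 90 mm across, 40 mm high, loose; stays. Origin at the centre of its underside.
- scraper: Steel dough scraper with white handle, about 115 x 135 mm, 20 mm high, lying flat, loose; stays. Origin at the middle of its underside.
- pastry_brush: Pastry brush, 220 mm long, lying along its own x, loose; stays. Origin at its underside near the middle.
Things that resemble listed ones, but are neither listed nor needed, are in the scene too. What is shaped like the orange_cap but pink is not meant.

How it is judged:
By the outcome, as a careful person would: the job done as asked, in the order asked, and still so for the second after the job is handed in, while the arm keeps its last pose, push and grip.
It also fails if it takes over 53 s, if anything falls off the work surface, if the arm or the gripper's body presses on something with over 40 N, if the wrist force passes 120 N, or if a joint passes its speed limit or range.

## Working session

There is one attempt and no reset: what is moved stays moved. The work goes in short steps, each a Python script; the robot and the scene stay as the last script left them, time stands still between calls to the robot, and variables do not carry over. Pictures are saved under pics/ and viewed, and the job is handed in when it is done.

```bash
ls; mkdir -p pics; python3 - <<'E'
from cell import robot, grip, kin, viewer
import cv2
for c in ("side","top"):
    im=viewer.read_camera(c); cv2.imwrite(f"pics/{c}0.png",im[:,:,::-1])
    i=viewer.camera_info(c); print(c,i)
s=robot.observe(); print(s)
E
```

```text
pics
side {'camera_matrix': array([[414.41359077,   0.        , 323.3174955 ],
       [  0.        , 414.41359077, 197.83279161],
       [  0.        ,   0.        ,   1.        ]]), 'R': array([[ 0.9913847 , -0.1303231 , -0.01312481],
       [-0.10419489, -0.72394572, -0.68194283],
       [ 0.07937125,  0.67743523, -0.73128771]]), 't': array([-509.18022952,  198.85544766, 1165.50029752])}
top {'camera_matrix': array([[398.78665131,   0.        , 315.02470562],
       [  0.        , 398.78665131, 195.12647569],
       [  0.        ,   0.        ,   1.        ]]), 'R': array([[-0.02780574, -0.99960104,  0.00495992],
       [-0.99630852,  0.02731033, -0.08138481],
       [ 0.08121688, -0.00720458, -0.99667041]]), 't': array([  50.37082076,  536.47660471, 1343.00343712])}
{'t': 0.1, 'joints': array([-1.16300163,  0.46830317, -0.01159569,  1.60350056,  0.00602062,
        1.07136317, -0.0563523 ]), 'joint_velocities': array([-2.51844488e-05, -3.76471519e-03,  3.36403368e-04, -2.66697282e-03,
       -5.23937659e-05,  2.00637562e-03, -4.13569674e-05]), 'joint_torque': array([ 1.89413506e-03, -5.21648204e+01, -1.22703475e-02, -2.44364369e+01,
       -5.68676786e-02,  1.41584419e-02,  8.80829703e-05]), 'tcp_pos': array([283.04418164, 584.58308399, 213.73928027]), 'tcp_rot': array([ 0.35240221,  1.54193335, -0.3548154 ]), 'contact_force': array([ 0.12461829, -1.29212489,  0.32659939]), 'wrist_torque': array([-0.03717987,  0.05642165,  0.0285512 ]), 'grip_width': 1.003198965357628}
```

View pics/side0.png

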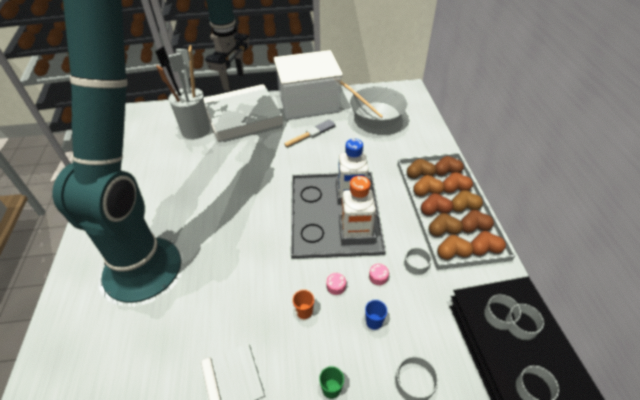

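View pics/top0.png

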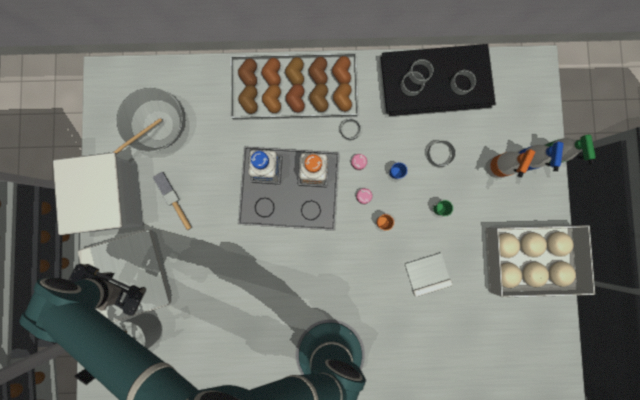

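Candidates: the orange cup at top (385,221) / side (304,303), against blue at top (398,171) and green at top (443,208). The orange cap is at top (313,163) / side (360,187); the two pink look-alikes lie at top (359,161) and (364,195). The orange bottle's ring is at top (311,210). Next I measure these and check the crop.

```bash
cat > h.py <<'E'
from cell import robot, grip, kin, viewer
import numpy as np, cv2
from scipy.spatial.transform import Rotation as Ro
def towld(c,p):
    i=viewer.camera_info(c); return i["R"].T@(np.array(p)-i["t"])
def onplane(c,uv,z):
    i=viewer.camera_info(c); d=i["R"].T@np.linalg.inv(i["camera_matrix"])@np.array([uv[0],uv[1],1.]); o=-i["R"].T@i["t"]
    return o+d*(z-o[2])/d[2]
def px(c,X):
    i=viewer.camera_info(c); q=i["camera_matrix"]@(i["R"]@np.array(X,float)+i["t"]); return q[:2]/q[2]
def down(yaw): # tool x down, tool y (jaw axis) at world angle yaw
    x=np.array([0,0,-1.]);y=np.array([np.cos(yaw),np.sin(yaw),0]);z=np.cross(x,y)
    return Ro.from_matrix(np.stack([x,y,z],1)).as_rotvec()
E
python3 - <<'E'
from h import *
np.set_printoptions(precision=1,suppress=True)
for c in ("side","top"):
    im=viewer.read_camera(c)
    for n in ("orange_cup","blue_cup","green_cup","orange_cup_spot","orange_bottle","orange_mouth","orange_cap","blue_bottle"):
        for r in viewer.pinpoint(n,c)[:3]: print(c,n,round(r["confidence"],2),towld(c,r["at"]))
im=viewer.read_camera("top"); 
a=cv2.resize(im[130:240,230:470],None,fx=3.3,fy=3.3,interpolation=cv2.INTER_CUBIC)
cv2.imwrite("pics/crop1.png",a[:,:,::-1])
R=Ro.from_rotvec(robot.observe()["tcp_rot"]).as_matrix();print(R)
E
```

```text
side orange_cup 0.74 [ 438.3 -194.    -0.1]
side blue_cup 0.75 [ 609.9 -243.4   -1.5]
side green_cup 0.86 [ 478.1 -389.2   -3.3]
side orange_bottle 0.81 [618.1  43.4   3.7]
side orange_mouth 0.67 [621.8  44.  191.5]
side orange_mouth 0.58 [ 609.9 -242.4   -3.2]
side orange_cap 0.91 [616.  43. 183.]
side orange_cap 0.85 [ 525.2 -133.7    2.2]
side orange_cap 0.62 [ 646.8 -119.3    0.2]
side blue_bottle 0.91 [632.6 203.    6.1]
top orange_cup 0.72 [ 441.4 -196.4   -1.7]
top blue_cup 0.77 [ 614.  -245.4    0.8]
top green_cup 0.82 [ 477.2 -389.2    0.5]
top orange_bottle 0.96 [619.6  36.4   4.5]
top orange_mouth 0.63 [620.7  38.8 179.3]
top orange_mouth 0.56 [620.4  39.4 195.2]
top orange_cap 0.78 [623.   45.1 181.7]
top orange_cap 0.51 [ 534.4 -137.1   -2.3]
top orange_cap 0.5 [ 649.  -118.2   -1.9]
top blue_bottle 0.67 [635.  199.4   3.1]
[[ 0.   0.4  0.9]
 [ 0.   0.9 -0.4]
 [-1.   0.   0. ]]
```

View pics/crop1.png

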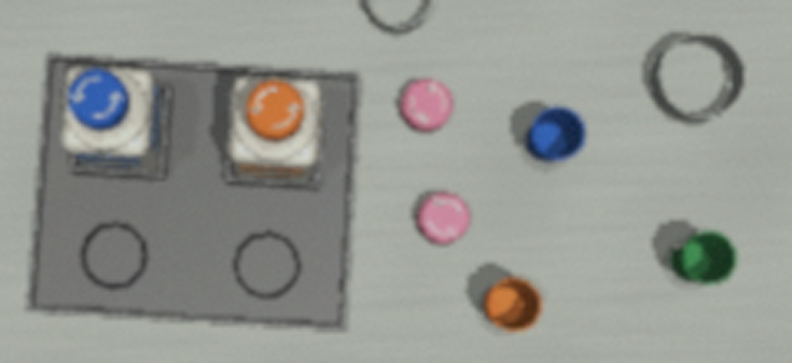

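```bash
python3 - <<'E'
from h import *
np.set_printoptions(precision=1,suppress=True)
for c,rcap,rcup in (("top",(295,145,332,180),(370,208,402,235)),("side",(340,170,380,206),(288,284,322,322))):
    im=viewer.read_camera(c); hsv=cv2.cvtColor(im,cv2.COLOR_RGB2HSV)
    m=((hsv[...,0]<20)&(hsv[...,1]>120)&(hsv[...,2]>60)).astype(np.uint8)
    for nm,(a,b,d,e),zc in (("cap",rcap,214),("cup",rcup,66)):
        s=np.zeros_like(m); s[b:e,a:d]=m[b:e,a:d]
        n,l,st,ce=cv2.connectedComponentsWithStats(s); k=1+st[1:,4].argmax()
        ct,_=cv2.findContours((l==k).astype(np.uint8),0,1); hull=cv2.convexHull(ct[0])
        print(c,nm,ce[k],st[k],cv2.minEnclosingCircle(hull),onplane(c,ce[k],zc),onplane(c,ce[k],zc/2 if nm=='cup' else 200))
    if c=="top":
        # ring: dark pixels
        g=cv2.cvtColor(im,cv2.COLOR_RGB2GRAY).astype(int)
        for cu,cv_ in((311,210),(265,207)):
            p=g[cv_-14:cv_+15,cu-14:cu+15]; ys,xs=np.nonzero(p<p.min()+35)
            el=cv2.fitEllipse(np.stack([xs,ys],1).astype(np.float32)); uv=(el[0][0]+cu-14,el[0][1]+cv_-14)
            print("ring",uv,el[1],len(xs),onplane(c,uv,12),onplane(c,uv,9))
# predicted silhouettes: model-based fit
cap=np.array([619,43]);
for c in("top","side"):
    print(c,"cap top px",px(c,[619,43,214]),"cup",px(c,[440,-195,66]),px(c,[440,-195,0]),"spot",px(c,[488.5,53,9]))
E
```

```text
top cap [312.7 163.1] [305 154  17  18 192] ((312.9696960449219, 162.742431640625), 8.796146392822266) [617.1  41.  214. ] [619.4  41.  200. ]
top cup [384.8 221.8] [377 214  17  16 200] ((384.86956787109375, 221.52174377441406), 8.263833999633789) [ 439.5 -191.6   66. ] [ 439.8 -197.6   33. ]
ring (310.37321949005127, 209.91154098510742) (19.03092384338379, 19.082983016967773) 127 [487.9  52.9  12. ] [488.1  52.9   9. ]
ring (264.1169729232788, 207.0496482849121) (18.89219856262207, 19.075149536132812) 119 [502.2 211.5  12. ] [502.3 211.8   9. ]
side cap [359.3 186.8] [350 176  21  22 318] ((359.59375, 186.0), 11.157050132751465) [613.6  24.2 214. ] [616.9  37.6 200. ]
side cup [303.4 303.3] [293 290  21  29 456] ((303.5, 304.0), 14.080227851867676) [ 438.3 -206.4   66. ] [ 438.5 -188.1   33. ]
top cap top px [312.1 162.5] cup [385.8 221.6] [382.4 221.9] spot [310.3 209.8]
side cap top px [359.9 181.6] cup [303.6 299.1] [304.9 311.9] spot [312.6 232.6]
```

The crop confirms the orange cup. Both cameras agree on these positions, which match the 132 mm and 160 mm spacings given:

| Thing | x | y |
|---|---|---|
| Orange cup | 440 | -195 |
| Ring | 488 | 53 |
| Bottle axis | 619 | 41 |

I'll check reachability next.

```bash
cat >> h.py <<'E'
CUP=np.array([439.7,-195.]); SPOT=np.array([488.,53.]); AX=np.array([619.2,41.2]); YB=np.arctan2(158.8,14.2)
E
python3 - <<'E'
from h import *
np.set_printoptions(precision=2,suppress=True)
for off in (0,-np.pi):
  for nm,p in (("cup",[*CUP,23]),("cuphi",[*CUP,330]),("spot",[*SPOT,29]),("spothi",[*SPOT,150])):
    print(nm,off,kin.ik(np.array(p),down(YB+off)))
for d in range(-180,181,20):
    print(d,kin.ik(np.array([*AX,175]),down(YB+np.radians(d))),kin.ik(np.array([*AX,285]),down(YB+np.radians(d))) is not None)
E
```

```text
cup 0 [ 0.13  0.5   0.27  2.15 -0.26  0.52  2.07]
cuphi 0 [-0.53  0.05  0.93  1.9  -0.04  1.21  1.9 ]
spot 0 [-0.27  0.49  0.12  2.11 -0.11  0.54  1.4 ]
spothi 0 [-0.39  0.29  0.25  2.06 -0.1   0.81  1.4 ]
cup -3.141592653589793 [-0.32  0.65  0.85  2.17 -0.82  0.68 -0.55]
cuphi -3.141592653589793 [-0.76  0.06  1.19  1.91 -0.06  1.21 -1.21]
spot -3.141592653589793 [-0.61  0.54  0.53  2.14 -0.5   0.58 -1.38]
spothi -3.141592653589793 [-0.79  0.34  0.73  2.08 -0.3   0.83 -1.54]
-180 [-0.63  0.53  0.69  1.75 -0.39  1.01 -1.45] True
-160 [-0.59  0.51  0.64  1.75 -0.36  1.   -1.12] True
-140 [-0.6   0.52  0.65  1.75 -0.36  1.   -0.77] True
-120 [-0.58  0.51  0.63  1.75 -0.35  1.   -0.43] True
-100 [-0.54  0.5   0.57  1.74 -0.32  0.99 -0.11] True
-80 [-0.5   0.49  0.52  1.74 -0.28  0.98  0.21] True
-60 [-0.46  0.48  0.46  1.74 -0.25  0.98  0.52] True
-40 [-0.42  0.47  0.4   1.74 -0.21  0.97  0.84] True
-20 [-0.37  0.47  0.33  1.73 -0.18  0.97  1.16] True
0 [-0.29  0.46  0.23  1.73 -0.12  0.97  1.46] True
20 [-0.23  0.46  0.14  1.72 -0.07  0.97  1.77] True
40 [-0.18  0.46  0.08  1.72 -0.04  0.97  2.09] True
60 [-0.12  0.46  0.    1.72 -0.    0.97  2.41] True
80 [-0.07  0.46 -0.07  1.71  0.04  0.97  2.73] True
100 [-0.95  0.87  1.34  1.77 -0.89  1.27 -2.43] True
120 [-0.95  0.87  1.34  1.77 -0.89  1.27 -2.08] True
140 [-0.95  0.87  1.34  1.77 -0.89  1.27 -1.73] True
160 [-0.68  0.55  0.77  1.75 -0.44  1.02 -1.75] True
180 [-0.63  0.53  0.69  1.75 -0.39  1.01 -1.45] True
```

```bash
python3 - <<'E'
from h import *
np.set_printoptions(precision=1,suppress=True)
def s(n):
    o=robot.observe(); print(n,round(o["t"],2),o["tcp_pos"],o["contact_force"],round(o["grip_width"],3))
p=robot.observe()["tcp_pos"]
robot.servo_line(np.array([p[0],p[1],330]),feed=150); s("up")
robot.movep(np.array([*CUP,330]),down(YB)); s("over")
robot.servo_line(np.array([*CUP,120]),feed=150); s("pre")
im=viewer.read_camera("side");cv2.imwrite("pics/s2.png",cv2.resize(im[150:400,180:500],None,fx=2.4,fy=2.4)[:,:,::-1])
E
```

```text
up 2.07 [283.  584.5 328.9] [-0.2  0.2  0.2] 0.995
over 4.87 [ 440.1 -194.4  330. ] [-0.2 -0.3  0.1] 1.0
pre 6.42 [ 440.2 -195.2  120.6] [ 0.1 -0.6 -1. ] 0.999
```

View pics/s2.png

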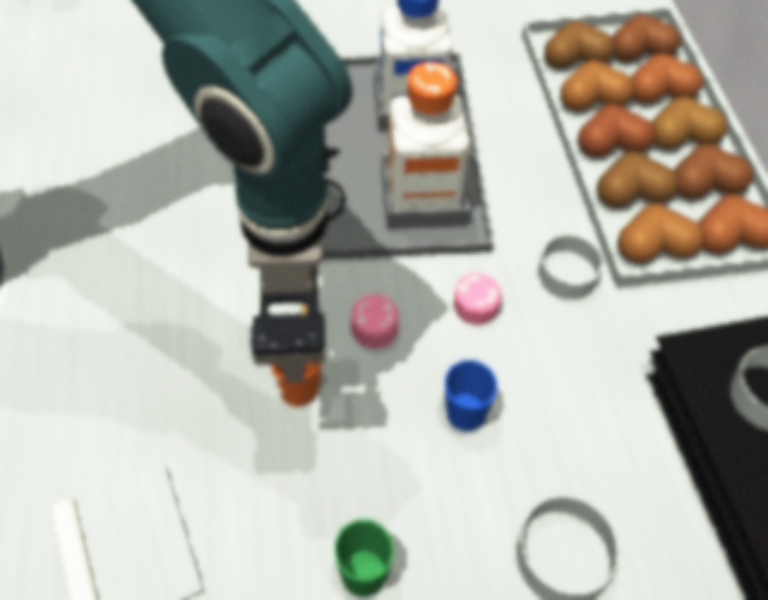

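The picture shows the gripper above the orange cup at crop (297,380), with the blue, green and pink items clear of it. I'll descend and grasp.

```bash
python3 - <<'E'
from h import *
np.set_printoptions(precision=1,suppress=True)
def s(n):
    o=robot.observe(); print(n,round(o["t"],2),o["tcp_pos"],o["contact_force"],round(o["grip_width"],3))
robot.servo_line(np.array([*CUP,23]),feed=120); s("at")
grip(0.45,12); s("grip")
grip(0.0,12); s("grip")
robot.servo_line(np.array([*CUP,140]),feed=120); s("lift")
im=viewer.read_camera("side");cv2.imwrite("pics/s3.png",cv2.resize(im[150:400,180:500],None,fx=2.4,fy=2.4)[:,:,::-1])
E
```

```text
at 7.42 [ 440.1 -195.3   23.5] [ 0.1  0.3 -0.6] 1.004
grip 8.08 [ 439.8 -194.9   23.1] [-1.   1.4  1.5] 0.598
grip 8.3 [ 439.8 -194.9   23.1] [0.3 1.1 3. ] 0.593
lift 9.43 [ 439.2 -194.8  139.5] [-0.7 -0.1 -0.2] 0.591
```

View pics/s3.png

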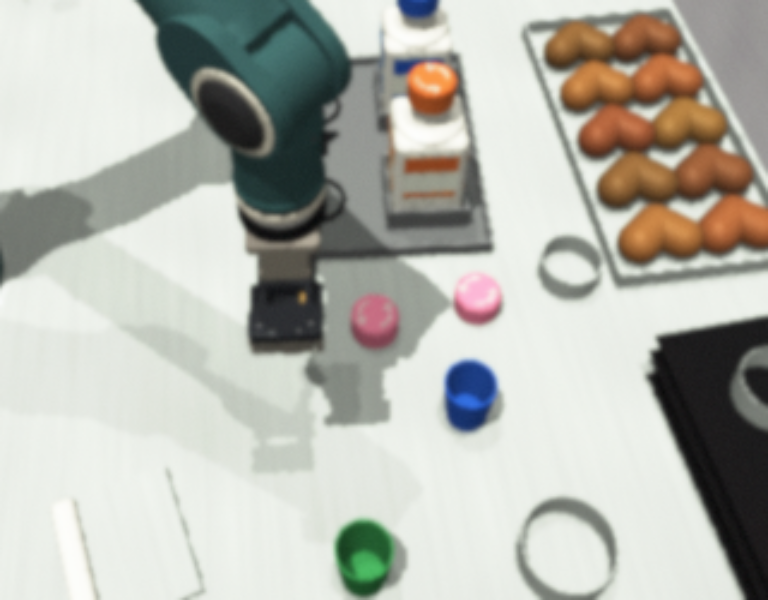

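The cup is no longer on the table and its shadow hangs under the gripper. Jaw width is 54 mm, which is right for near the rim. I'll carry it over the ring.

```bash
python3 - <<'E'
from h import *
np.set_printoptions(precision=1,suppress=True)
def s(n):
    o=robot.observe(); print(n,round(o["t"],2),o["tcp_pos"],o["contact_force"],round(o["grip_width"],3))
robot.servo_line(np.array([*SPOT,140]),feed=160); s("over")
robot.servo_line(np.array([*SPOT,55]),feed=120); s("low")
im=viewer.read_camera("side");cv2.imwrite("pics/s4.png",cv2.resize(im[130:300,220:440],None,fx=3.4,fy=3.4)[:,:,::-1])
print(px("side",[*SPOT,32]),px("side",[*SPOT,98]))
E
```

```text
over 11.2 [487.9  52.1 140. ] [-0.3  0.3 -0.8] 0.596
low 12.06 [488.5  52.8  55.4] [-0.1 -1.1 -2.1] 0.595
[312.2 227.7] [311.4 213. ]
```

View pics/s4.png

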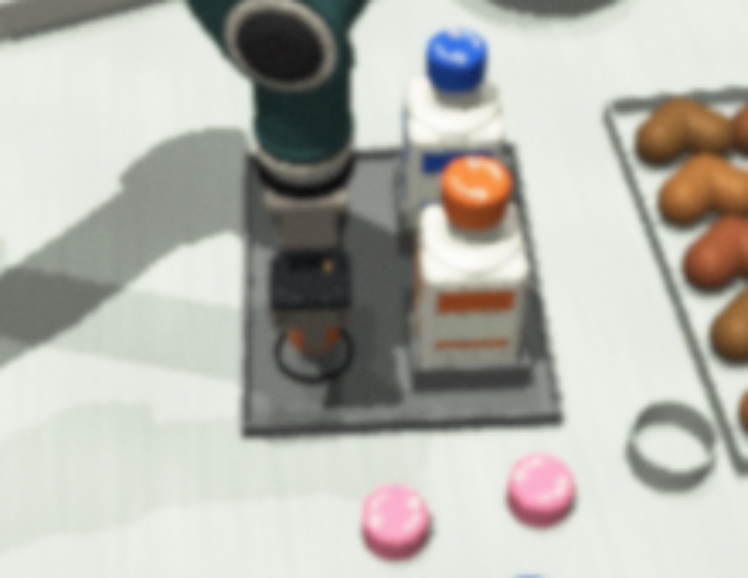

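The cup's foot at crop (315,340) is centred over the ring at crop (314,353). I'll lower it slowly.

```bash
python3 - <<'E'
from h import *
np.set_printoptions(precision=1,suppress=True)
def s(n):
    o=robot.observe(); print(n,round(o["t"],2),o["tcp_pos"],o["contact_force"],round(o["grip_width"],3)); return o
robot.servo_line(np.array([*SPOT,33]),feed=40); b=s("a")["contact_force"][2]
for z in (31.5,30.,29.,28.2,27.5):
    robot.servo_line(np.array([*SPOT,z]),feed=15); f=s(z)["contact_force"][2]
    if f-b>2.5: break
E
```

```text
a 12.81 [488.   52.8  32.9] [-0.3  0.3 -0.5] 0.59
31.5 13.06 [488.   53.   31.6] [-0.6  0.1 -0.5] 0.591
30.0 13.31 [488.   53.1  30. ] [-0.6 -0.1 -1.3] 0.595
29.0 13.56 [488.2  53.   29.1] [-0.8 -0.4  0.6] 0.59
28.2 13.81 [488.5  53.3  28.8] [-1.   0.7  6.7] 0.589
```

```bash
python3 - <<'E'
from h import *
np.set_printoptions(precision=1,suppress=True)
def s(n):
    o=robot.observe(); print(n,round(o["t"],2),o["tcp_pos"],o["contact_force"],round(o["grip_width"],3)); return o
robot.servo_line(np.array([*SPOT,28.8]),feed=15)
grip(0.75); s("rel")
robot.servo_line(np.array([*SPOT,150]),feed=120); s("up")
robot.servo_line(np.array([470,53,300]),feed=200)
grip(0.85,50)
for c,(a,b,d,e) in (("side",(220,130,440,300)),("top",(230,130,470,240))):
    im=viewer.read_camera(c);cv2.imwrite(f"pics/{c}5.png",cv2.resize(im[b:e,a:d],None,fx=3.3,fy=3.3)[:,:,::-1])
s("")
E
```

```text
rel 14.47 [487.9  52.9  28.7] [-0.3 -0.5  0.6] 0.751
up 15.62 [487.5  53.  149.5] [ 0.3  0.1 -1.5] 0.751
 16.98 [469.9  52.9 299.7] [-0.2  0.5  0.5] 0.852
```

View pics/side5.png

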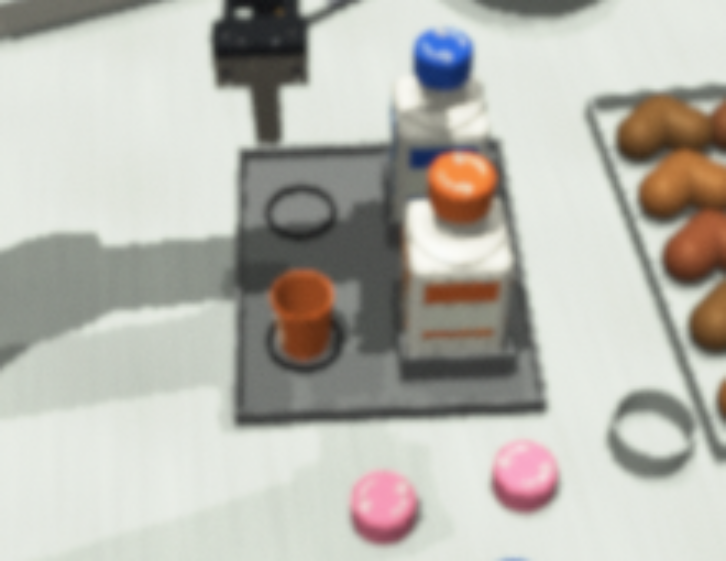

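View pics/top5.png

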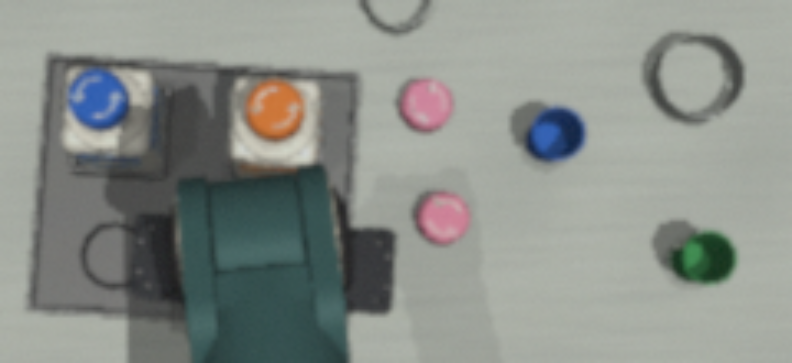

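The cup stands upright inside the orange bottle's ring at side crop (303,330), and nothing else has moved. Now the cap.

```bash
python3 - <<'E'
from h import *
np.set_printoptions(precision=1,suppress=True)
def s(n):
    o=robot.observe(); print(n,round(o["t"],2),o["tcp_pos"],o["contact_force"],round(o["grip_width"],3),o["joints"]); return o
Y0=YB-np.radians(60)
robot.movep(np.array([*AX,290]),down(Y0)); s("over")
robot.servo_line(np.array([*AX,235]),feed=120); s("pre")
im=viewer.read_camera("side");cv2.imwrite("pics/s6.png",cv2.resize(im[100:270,250:470],None,fx=3.4,fy=3.4)[:,:,::-1])
E
```

```text
over 17.66 [618.3  40.6 289.5] [ 0.  -0.4 -0. ] 0.849 [-0.9  0.6  1.3  1.6 -0.6  1.3  0.8]
pre 18.27 [619.2  41.3 235.8] [0.4 0.7 0.2] 0.85 [-0.9  0.7  1.2  1.7 -0.7  1.2  0.9]
```

View pics/s6.png

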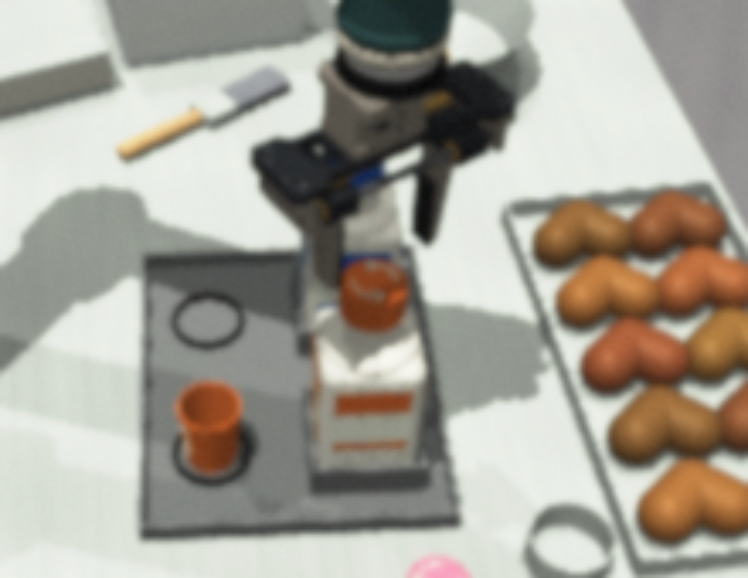

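The jaws straddle the cap at crop (374,295), with the fingers clear on both sides. I'll descend and grip.

```bash
python3 - <<'E'
from h import *
np.set_printoptions(precision=2,suppress=True)
def s(n):
    o=robot.observe(); print(n,round(o["t"],2),o["tcp_pos"],o["contact_force"],o["wrist_torque"],round(o["grip_width"],3),o["joints"]); return o
robot.servo_line(np.array([*AX,180]),feed=80); s("at")
grip(0.0,50); s("grip")
E
```

```text
at 19.15 [619.5   40.95 180.28] [ 0.13  0.03 -0.02] [-0.03  0.07 -0.  ] 0.848 [-0.89  0.72  1.15  1.76 -0.71  1.15  0.92]
grip 19.67 [618.99  41.1  180.2 ] [-1.31 -0.23  2.45] [-0.15  0.48  0.01] 0.56 [-0.89  0.72  1.15  1.76 -0.71  1.15  0.92]
```

```bash
python3 - <<'E'
from h import *
np.set_printoptions(precision=2,suppress=True)
def s(n):
    o=robot.observe(); print(n,round(o["t"],2),o["tcp_pos"],o["contact_force"],o["wrist_torque"],round(o["grip_width"],3)); return o
for z in (177,174.5,173,172.5):
    robot.servo_line(np.array([*AX,z]),feed=25); o=s(z)
    if o["contact_force"][2]>30: break
E
```

```text
177 19.93 [619.34  41.01 177.73] [-3.41  0.02  7.25] [-0.01  0.7  -0.02] 0.558
174.5 20.18 [619.49  41.07 175.51] [-3.49  0.33  9.02] [0.07 0.77 0.02] 0.56
173 20.43 [619.49  41.04 174.19] [-3.32  0.68  8.88] [ 0.    0.85 -0.05] 0.559
172.5 20.68 [619.5   41.05 173.83] [-3.21 -0.09  9.67] [0.1  0.92 0.01] 0.564
```

```bash
python3 - <<'E'
from h import *
np.set_printoptions(precision=2,suppress=True)
def s(n):
    o=robot.observe(); R=Ro.from_rotvec(o["tcp_rot"]).as_matrix(); y=np.degrees(np.arctan2(R[1,1],R[0,1])-YB)
    print(n,round(o["t"],2),"yaw",round(y,1),o["tcp_pos"],o["contact_force"],o["wrist_torque"],round(o["grip_width"],3),o["joints"]); return o
robot.servo_line(np.array([*AX,171.8]),feed=20); s("press")
for d in (8,16,28,40,52,64):
    robot.servo_line(np.array([*AX,171.8]),feed=60,rotation=down(YB+np.radians(-60+d))); o=s(d)
    if abs(o["wrist_torque"][2])>1.5: print("block?"); break
E
```

```text
press 20.93 yaw -60.0 [619.53  41.04 173.2 ] [-3.09 -0.22 10.52] [0.03 0.96 0.03] 0.56 [-0.88  0.72  1.14  1.77 -0.72  1.14  0.93]
8 21.23 yaw -52.0 [620.01  40.85 173.47] [-2.56 -1.01 10.19] [-0.05  0.71  0.12] 0.561 [-0.87  0.7   1.11  1.76 -0.7   1.13  1.05]
16 21.52 yaw -44.0 [620.05  40.98 173.44] [-2.51 -0.11 10.34] [-0.05  0.63  0.12] 0.559 [-0.85  0.68  1.08  1.76 -0.67  1.11  1.16]
28 21.88 yaw -32.0 [619.93  41.21 173.39] [-2.42  1.58 10.54] [0.07 0.73 0.1 ] 0.564 [-0.83  0.66  1.03  1.76 -0.63  1.09  1.34]
40 22.23 yaw -20.0 [619.77  41.42 173.33] [-2.15  0.64 10.7 ] [0.1  0.84 0.1 ] 0.561 [-0.8   0.63  0.98  1.76 -0.59  1.07  1.52]
52 22.59 yaw -8.0 [619.62  41.6  173.29] [-3.78  1.49 11.  ] [0.21 0.92 0.03] 0.558 [-0.77  0.61  0.93  1.76 -0.56  1.06  1.7 ]
64 22.95 yaw 4.0 [619.41  41.67 173.22] [-3.77  1.13  9.86] [ 0.19  0.99 -0.  ] 0.557 [-0.74  0.59  0.88  1.76 -0.52  1.04  1.87]
```

Twist torque stayed near 0.1 N m. A slipping grip would show about 1 N m, so the cap most likely turned. I'll lift gently while watching the force.

```bash
python3 - <<'E'
from h import *
np.set_printoptions(precision=2,suppress=True)
def s(n):
    o=robot.observe(); print(n,round(o["t"],2),o["tcp_pos"],o["contact_force"],o["wrist_torque"],round(o["grip_width"],3)); return o
for z in (177,182,186,192,198,205):
    robot.servo_line(np.array([619.4,41.5,z]),feed=30); o=s(z)
    if o["contact_force"][2]<-8: print("held!"); break
im=viewer.read_camera("side");cv2.imwrite("pics/s7.png",cv2.resize(im[100:270,250:470],None,fx=3.4,fy=3.4)[:,:,::-1])
E
```

```text
177 23.27 [619.38  41.67 178.09] [-3.19  0.95  9.25] [ 0.16  0.93 -0.02] 0.558
182 23.59 [619.26  41.62 182.08] [-2.05  0.23  3.19] [0.1  0.54 0.1 ] 0.559
186 23.88 [619.22  41.52 185.78] [-1.38  0.81 -0.24] [ 0.05  0.31 -0.03] 0.559
192 24.23 [620.01  41.39 192.51] [-0.07  0.36  0.73] [-0.03 -0.    0.01] 0.556
198 24.57 [619.53  41.52 198.22] [ 0.4  -0.55 -1.33] [ 0.01 -0.01 -0.02] 0.558
205 24.96 [619.53  41.53 205.26] [ 0.21 -0.15 -1.54] [0.   0.03 0.02] 0.558
```

View pics/s7.png

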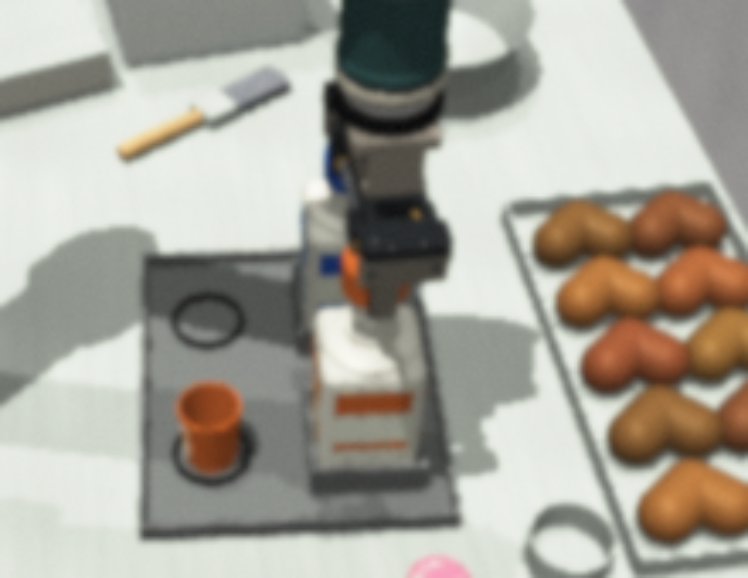

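```bash
python3 - <<'E'
from h import *
np.set_printoptions(precision=2,suppress=True)
def s(n):
    o=robot.observe(); print(n,round(o["t"],2),o["tcp_pos"],o["contact_force"],round(o["grip_width"],3),Ro.from_rotvec(o["tcp_rot"]).as_matrix()[:,0]); return o
robot.servo_line(np.array([*AX,282]),feed=80); robot.hold(0.4); s("end")
im=viewer.read_camera("side");cv2.imwrite("pics/s8.png",cv2.resize(im[60:270,230:470],None,fx=2.8,fy=2.8)[:,:,::-1])
for r in viewer.pinpoint("orange_cap","side")[:4]: print(round(r["confidence"],2),towld("side",r["at"]))
for r in viewer.pinpoint("orange_cup","side")[:2]: print("cup",round(r["confidence"],2),towld("side",r["at"]))
for r in viewer.pinpoint("orange_mouth","side")[:2]: print("mouth",round(r["confidence"],2),towld("side",r["at"]))
im=viewer.read_camera("top");cv2.imwrite("pics/t8.png",im[:,:,::-1])
E
```

```text
end 26.52 [619.13  41.17 281.84] [ 0.98 -0.25 -1.1 ] 0.559 [-0. -0. -1.]
0.95 [ 528.67 -132.77    2.62]
0.62 [617.16  41.11 282.56]
0.56 [ 647.23 -120.02    1.32]
cup 0.66 [488.25  53.56   6.61]
mouth 0.83 [618.3   45.11 191.62]
```

View pics/s8.png

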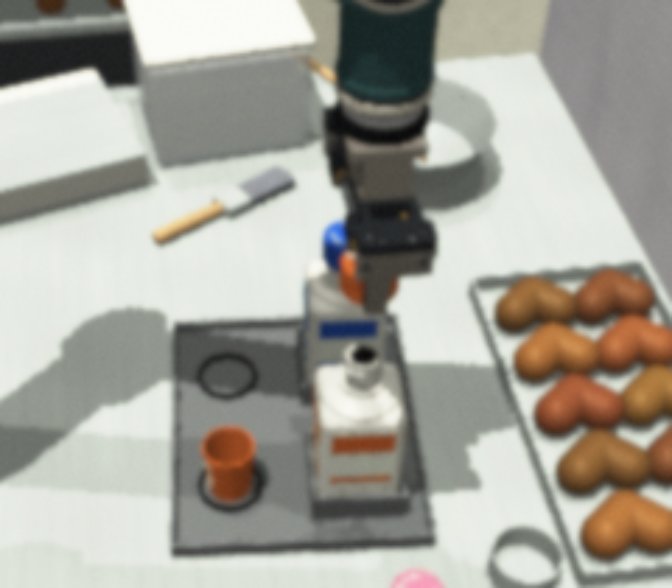

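View pics/t8.png

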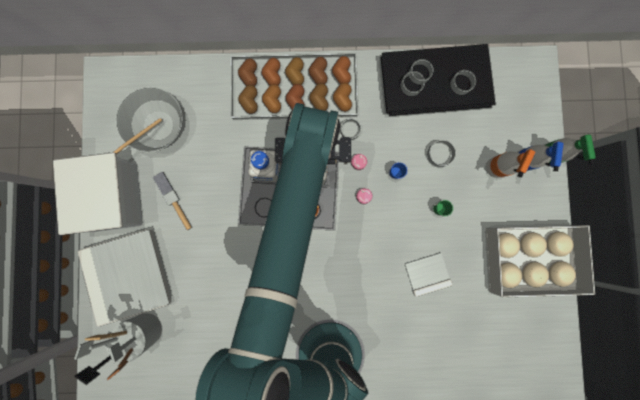

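The side view shows the open neck at crop (363,357) with the cap held level above it at crop (365,280). The cup is upright in its ring at crop (230,465). In the top view the other items are where they were. I'll hand the job in.

```bash
python3 - <<'E'
from h import *
print(robot.observe()["t"]); robot.job_done()
E
```

```text
26.775
the job is handed in; nothing more can be done
```

The job is handed in at 26.8 s of the 53 s allowed: the orange cup is in its ring and the orange bottle is open. The arm is still holding the cap above the bottle.

- **Cup:** it was set down in the black ring in front of the orange bottle with about 7 N of contact. The last check put it upright at (488, 54, 7), against a measured ring centre of (488, 53) and a floor height of 6 mm.
- **Cap:** I pressed it about 7 mm and turned the gripper 64° counter-clockwise at about 0.1 N m, with no sign of a block. It then lifted off freely.
- **Final hold:** the cap is gripped with the tool pointing straight down. Its underside is at about z = 283–285, roughly 87 mm above the mouth, and centred on the bottle axis within about 2 mm. The side picture shows the open neck below it.
- **Other things:** the blue and green cups, rings, scraper and brush look unmoved in the final top picture.
- **Check that disagreed:** the detector's highest-confidence "orange_cap" in the final picture (0.95) was a pink look-alike on the table. The real cap came second at 0.62, at a position that matches the gripper.

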